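# Chock a row of lithium cells under the microscope

### The job

Lay the spare round cell on its side in front of the two cells under the microscope, close all three up side by side against the front edge of the microscope's base, under the lens, and push the wedge chock toe first, square to the row, until it just bears snugly on the front cell and none can roll; no cell may ride up on the wedge. Treat the cells gently, do not bump the microscope, and leave everything else where it is.

Things in the scene. Friction and masses are not known exactly. Their poses are not given: they have to be found in the camera images.
- microscope: Stereo microscope on a boom stand, fixed. Its base is a flat slab, 260 wide, 230 deep, 30 high, upright front face. Origin: middle of the base's front edge (towards the robot) at bench level; x level, square to that edge, away from the robot; y along the edge; z up. Post 32 across, 430 high, at x 160, y 80. The head overhangs the bench in front of the base: see lamp_under. (mm)
- lamp_under (a point): Underside centre of the head's ring light, 165 above the bench, 60 in front of the base's edge (microscope x -60, y 0). Ring light 96 across, 165 to 189 up; above it, from 210 to about 450 up, the head's body reaches x -128 to +8 and y -56 to +56 of the microscope (knobs to 76). (mm)
- cell_back: Round lithium cell, 32 diameter, 70 long, about 140 g, smooth sleeve, lying on its side under the microscope, the one nearer the base. Origin: middle of the cell, 16 above the bench when lying; own y is the cell's axis (x and z turn as it rolls). Stays where it is left, rolls at a push of some 0.2 N. (mm)
- cell_mid: Same kind of cell, lying loosely a little in front of cell_back (towards the robot), about parallel to the base's edge. Origin and axes as for cell_back. (mm)
- cell_spare: Same kind of cell, lying on its side out on the open bench, at any yaw, left or right of the microscope. Origin and axes as for cell_back. (mm)
- chock: Solid black hard-plastic wedge with a grippy rubber sole, 59 long (x), 36 wide (y), 24 high, about 85 g. Origin: centre of the flat underside. Upright sides. From the toe at x +29.5 a 35 degree ramp rises to the flat top (x -5 to the heel at -29.5). It touches a lying cell with the toe edge 5 on the near side of the cell's lowest line; further in it lifts it. (mm)
- chock_toe (a point): Middle of the chock's toe edge, at its underside (x = +29.5 of the chock); at the start it points away from the robot, within some 30 degrees of straight ahead. (mm)
- solder_reel: Bystander: reel of solder on its flange, 60 diameter, 47 high; origin at the centre of the underside. (mm)
- small_cell_a: Bystander: small cell standing on end, 18 diameter, 65 high; origin at the centre of the underside. (mm)
- small_cell_b: Bystander: another small cell standing on end, 18 diameter, 65 high; origin at the centre of the underside. (mm)
- flux_jar: Bystander: small amber jar with black lid, 48 diameter, 55 high; origin at the centre of the underside. (mm)
- tip_cleaner: Bystander: round tin with brass wool, 66 diameter, 35 high; origin at the centre of the underside. (mm)
- screwdriver: Bystander: screwdriver lying along its own x, 150 long, handle 26 thick; origin under its middle, at bench level. (mm)
- table: The bench, top at z = 0, covered with a flat firm mat; origin in the middle of the top. (mm)

How it is judged:
At the end, for the whole second after the job is handed in: Cells closed up to the base (gaps adding up to under 2, 3.5, 4.5 mm from back to front), each within 1.6 mm of lying on the bench, 25 mm of the lens line, 7 deg of the edge. Chock flat, within 25 mm and 11 deg of square, bearing on the front cell, and that on the middle one. All at rest (x of cell_back in the frame of microscope above -0.018 m and y of cell_back in the frame of microscope between -0.025 and 0.025 m and angle between the y axis of each of cell_back, cell_mid, cell_spare and the y axis of microscope, either way round below 0.12 rad and height (world z) of each of cell_back, cell_mid, cell_spare below 0.0176 m and linear speed of each of cell_back, cell_mid, cell_spare, chock below 0.01 m/s and angular speed of each of cell_back, cell_mid, cell_spare below 0.3 rad/s and x of cell_mid in the frame of microscope above -0.0515 m and y of cell_mid in the frame of microscope between -0.025 and 0.025 m and x of cell_spare in the frame of microscope above -0.0845 m and y of cell_spare in the frame of microscope between -0.025 and 0.025 m and x of chock_toe in the frame of microscope between -0.0895 and -0.079 m and y of chock in the frame of microscope between -0.025 and 0.025 m and angle between the x axis of chock and the x axis of microscope, either way round below 0.2 rad and angle between chock's own z axis and vertical below 0.06 rad and height (world z) of chock below 0.003 m and contact force between chock and cell_spare above 0.1 N and contact force between cell_spare and cell_mid above 0.05 N); the robot touches nothing.
It fails at once if one of the other loose things was shifted by more than 20 mm (distance of any of solder_reel, small_cell_a, small_cell_b, flux_jar, tip_cleaner, screwdriver from where it was at the start of the episode above 0.02 m).
It fails at once if the arm or gripper bumped the microscope with more than 12 N (contact force between the arm and microscope above 12 N).
It fails at once if the row was rammed against the microscope's base (over 40 N) (contact force between cell_back and microscope above 40 N).
It fails at once if the spare cell was dropped or pressed on the bench hard (over 100 N) (contact force between cell_spare and table above 100 N).
It also fails if it takes over 72 s, if anything falls off the work surface, if the arm or the gripper's body presses on something with over 40 N, if the wrist force passes 120 N, or if a joint passes its speed limit or range.

### The arm

A 6-joint arm with a two-finger parallel gripper is mounted at the origin on the work surface. World frame = base frame: x ahead of the robot, y to its left, z up, the work surface at z = 0. Lengths are in m, angles in rad, forces in N, time in s.
With the tool pointing down it reaches from about 0.35 to 0.975 m from the base axis. Payload 4.9 kg.
Tool frame: the origin (TCP) lies between the finger pads; the fingertips stand 19 mm ahead of it and the grasp point (between the pads) is the TCP; z points along the fingers, y is the line along which they close (so a half turn about z gives the same grasp; the last joint's range is limited). The gripper opens to 85 mm and grips with 20 to 120 N. Pads are 22 mm wide; open, the fingers measure 114 mm over their backs; the gripper's body (76 mm by 85 mm) begins 54 mm behind the grasp point. The pads swing forward as they close: fully open they stand 13 mm farther back than shut.
Start: joints at [-1.351, 0.053, 1.613, -0, 1.476, -0.119], TCP at [0.208, -0.589, 0.25] pointing down, gripper open.
Joint ranges: [-3.01, 3.01], [-1.01, 2.22], [0.06, 2.58], [-1.02, 4.17], [0.09, 2.62], [-3.14, 3.14]. Speed limits (rad/s): [2.57, 2.57, 3.14, 3.14, 3.14, 3.14].

### API

Orientations are given as a unit quaternion [x, y, z, w].
In Python, from station import status, imaging, order, models gives the robot as it stands.
- The arm moves only by the shell command python3 -m jog 'ROWS' [FORCE]. ROWS is a JSON object whose one key "moves" holds one flat list of numbers, 7 for each row, row after row: the closure, from -1 (fully open) to 1 (shut), then the shift along the tool's x, y, z in cm, then the turn, a rotation vector about the tool's x, y, z in degrees. A call has 1 to 10 rows; each row shifts and turns the commanded pose from where the row before left it, along the tool's axes as they then stand; what a row does not reach is not made up. A row lasts 1/8 s, in which the tool goes at most 62.5 mm and 10.7 degrees, less where a joint would pass 70% of its speed; a pose out of reach is approached as far as the arm can. A call with a gripper value outside its range is refused whole. The fingers move at their own pace and stop on an object; FORCE is the grip in N (left out, the last holds). Time passes only in rows, so rows that do not move let the fingers close. It gives the time, the measured TCP pose, the force, the opening and the grip force at its end, in the units of the state.
- status.get_obs(): the state, without advancing time (a new reading comes with each control period).
- imaging.grab_frame(name): name is "side" or "top"; returns a dict with "frame" (420x560x3 uint8, red, green, blue), "fx", "fy", "cx", "cy" (pixels), "camera_from_world" (4x4, takes a point from world to camera coordinates). Camera axes: x right, y down, z forward; pixel columns grow to the right and rows downward; lengths in m; the calibration is good to about 2 mm. A picture is of the moment at which its call begins. There is no depth.
- order.sign_off(): hands the job in; it is judged then, once.
Trained networks look in a picture, given as the dict that the camera call returned (one of the last four; its "shot" number tells which), for a name from the list of things; names that differ only in an ending like _2 or _b are one class to them, and where a whole thing is asked for, a point or a joint stands for the part that bears it (a point fixed in the world has none). Each returns a list of dicts, best first, with "conf" (0 to 1); they miss things now and then, are a little off and sometimes report something else, mostly with a low value. They report only what shows in the picture. A call takes as long as a camera call.
- models.find_in(picture, name): "uv" ([column, row] in pixels, amid what is visible of it).
- models.silhouettes(picture, name): "mask" (420x560 bool, what is visible of it) and "uv" ([column, row] in pixels, amid what is visible of it).
- models.spot_point(picture, name): "uv" ([column, row] in pixels: a listed point, or the origin of a listed thing).
The state is a dict: "t": time; "q": joint angles; "qd": joint speeds; "joint_efforts": joint torques, N m; "ee_pos": TCP position; "orientation": TCP orientation; "contact_force": force on the tool from outside, world axes, zero at the start; "torque": the same for the moment, N m; "gripper_width": opening from 0.0 (shut) to 1.0 (fully open); "gripper_force": force on a finger pad.
Only numpy, scipy, OpenCV 4.12 (cv2) and the standard library are available. Lean on these libraries where they do the work, as an engineer would, in place of code of your own. Each camera call takes 0.05 s, during which the arm holds its last target. There are 200 camera calls.

## Working session

There is one attempt and no reset: what is moved stays moved. The work goes in short steps, Python scripts to look and compute and a shell command to move; the robot and the scene stay as the last step left them, time stands still between calls to the robot, and variables do not carry over. Pictures are saved under pics/ and viewed, at most 12 in all, crops included, and the job is handed in when it is done.

```bash
mkdir -p pics; ls
cat > h.py <<'E'
import numpy as np, cv2
from station import status, imaging, order, models
def grab(n,save=None):
    p=imaging.grab_frame(n)
    if save: cv2.imwrite(f'pics/{save}.png',p['frame'][:,:,::-1])
    return p
def ray(p,uv):
    T=np.array(p['camera_from_world']);R,t=T[:3,:3],T[:3,3]
    return -R.T@t, R.T@np.array([(uv[0]-p['cx'])/p['fx'],(uv[1]-p['cy'])/p['fy'],1])
def at(p,uv,z):
    c,d=ray(p,uv); return c+d*(z-c[2])/d[2]
def proj(p,X):
    T=np.array(p['camera_from_world']);c=T[:3,:3]@np.array(X)+T[:3,3]
    return np.array([p['fx']*c[0]/c[2]+p['cx'],p['fy']*c[1]/c[2]+p['cy']])
E
python3 - <<'E'
from h import *
np.set_printoptions(precision=3,suppress=True)
for n in('top','side'):
    p=grab(n,n+'0'); print(n,p['fx'],'cam',ray(p,(280,210)))
    for k in('microscope','lamp_under','cell_back','cell_mid','cell_spare','chock','chock_toe','solder_reel','small_cell_a','flux_jar','tip_cleaner','screwdriver'):
        z={'cell_back':.016,'cell_mid':.016,'cell_spare':.016,'lamp_under':.165}.get(k,0)
        for d in models.spot_point(p,k)[:3]: print(k,np.round(d['uv']),round(d['conf'],2),at(p,d['uv'],z)[:2])
print(status.get_obs())
E
```

```text
pics
top 469.00138968073827 cam (array([ 0.442, -0.002,  1.523]), array([ 0.076,  0.001, -0.997]))
cell_spare [182. 228.] 0.63 [0.505 0.317]
chock [389. 235.] 0.74 [ 0.472 -0.351]
chock [173. 174.] 0.18 [0.681 0.35 ]
chock_toe [393. 226.] 0.59 [ 0.501 -0.367]
solder_reel [235. 177.] 0.57 [0.67  0.146]
small_cell_a [335. 177.] 0.5 [ 0.665 -0.183]
small_cell_a [325. 172.] 0.38 [ 0.681 -0.149]
flux_jar [149. 188.] 0.48 [0.639 0.426]
tip_cleaner [404. 179.] 0.58 [ 0.653 -0.409]
tip_cleaner [151. 187.] 0.17 [0.641 0.422]
screwdriver [172. 175.] 0.77 [0.679 0.353]
side 453.1166101396787 cam (array([ 1.456, -0.12 ,  0.918]), array([-0.732,  0.123, -0.67 ]))
microscope [274. 280.] 0.78 [ 0.716 -0.011]
microscope [423. 239.] 0.36 [0.633 0.43 ]
lamp_under [270. 214.] 0.59 [ 0.644 -0.008]
cell_back [268. 266.] 0.55 [ 0.682 -0.02 ]
cell_mid [270. 251.] 0.83 [ 0.63  -0.007]
cell_spare [372. 202.] 0.78 [0.478 0.325]
chock [144. 229.] 0.49 [ 0.474 -0.352]
chock_toe [143. 233.] 0.64 [ 0.492 -0.354]
solder_reel [327. 256.] 0.53 [0.656 0.146]
small_cell_a [218. 275.] 0.63 [ 0.679 -0.151]
small_cell_a [202. 274.] 0.52 [ 0.669 -0.193]
flux_jar [423. 240.] 0.9 [0.639 0.427]
tip_cleaner [123. 276.] 0.68 [ 0.645 -0.394]
screwdriver [403. 247.] 0.78 [0.657 0.362]
{'t': 1.3, 'q': array([-1.351,  0.053,  1.613,  0.   ,  1.476, -0.119]), 'qd': array([-0.   ,  0.001, -0.   , -0.001,  0.001, -0.   ]), 'joint_efforts': array([ -0.   , -39.368, -37.045,  -0.   ,   0.001,  -0.   ]), 'ee_pos': array([ 0.208, -0.589,  0.25 ]), 'orientation': array([ 0.986,  0.169,  0.   , -0.   ]), 'contact_force': array([ 0.252, -0.359, -0.925]), 'torque': array([-0.054,  0.001,  0.067]), 'gripper_force': 0.0, 'gripper_width': 0.9992828801376807}
```

Run:
```python
import cv2
a=cv2.imread('pics/top0.png');b=cv2.imread('pics/side0.png')
cv2.imwrite('pics/a1.png',cv2.resize(a[110:270,120:440],(800,400),interpolation=3))
cv2.imwrite('pics/a2.png',cv2.resize(b[150:330,100:440],(800,424),interpolation=3))
```

```text
(no output)
```

View pics/a1.png

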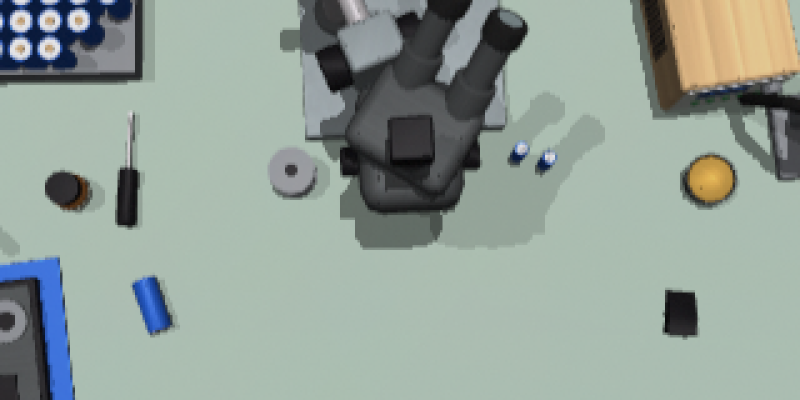

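View pics/a2.png

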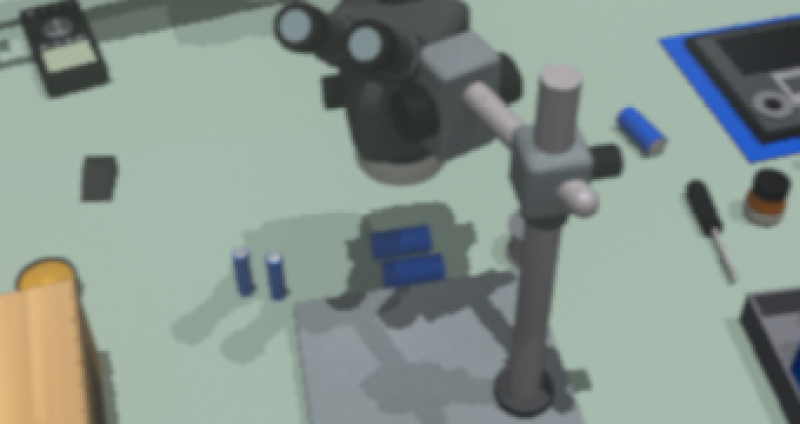

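The top view shows the spare at about px (181,232), the chock at (392,235) and the base's front corners at about (242,164) and (322,161). The side view shows both cells under the head at (270,252) and (276,264), with the base's front edge running from (225,278) to (319,264). Next I'll measure these precisely.

```bash
cat >> h.py <<'E'
from scipy.optimize import minimize
def hull_cyl(x,y,a,r=.016,L=.07):
    th=np.linspace(0,2*np.pi,24,endpoint=False);ax=np.array([-np.sin(a),np.cos(a),0]);n=np.array([np.cos(a),np.sin(a),0])
    return np.array([np.array([x,y,r])+s*ax*L/2+r*(n*np.cos(t)+np.array([0,0,1])*np.sin(t)) for s in(-1,1) for t in th])
def hull_chock(x,y,a):
    P=[]
    for yy in(-.018,.018):
        for xx,zz in((.0295,0),(-.0295,0),(-.0295,.024),(-.005,.024)):
            P.append([x+xx*np.cos(a)-yy*np.sin(a),y+xx*np.sin(a)+yy*np.cos(a),zz])
    return np.array(P)
def poly(p,P):
    return cv2.convexHull(np.array([proj(p,X) for X in P],np.float32))
def fit(views,hull,x0):
    "views: list of (pic,mask). maximise silhouette IoU"
    def cost(v):
        c=0
        for p,m in views:
            S=8
            h=poly(p,hull(*v));ys,xs=np.where(m);
            o=np.array([min(xs.min(),h[:,0,0].min())-3,min(ys.min(),h[:,0,1].min())-3]).astype(int)
            e=np.array([max(xs.max(),h[:,0,0].max())+4,max(ys.max(),h[:,0,1].max())+4]).astype(int)
            mm=m[o[1]:e[1],o[0]:e[0]].astype(np.uint8).repeat(S,0).repeat(S,1)
            q=np.zeros_like(mm);cv2.fillPoly(q,[np.round((h-o+.5)*S).astype(np.int32)],1)
            hh=min(mm.shape[0],q.shape[0])
            c+=1-(mm&q).sum()/max(1,(mm|q).sum())
        return c/len(views)
    best=None
    for da in(-.4,-.2,0,.2,.4):
        s=np.array([x0[0],x0[1],x0[2]+da])
        r=minimize(cost,s,method='Nelder-Mead',options=dict(initial_simplex=[s,s+[.01,0,0],s+[0,.01,0],s+[0,0,.15]],xatol=1e-4,fatol=1e-4))
        if best is None or r.fun<best.fun: best=r
    return best.x,best.fun
def mask(p,k,near=None):
    L=models.silhouettes(p,k)
    if near is not None: L=[d for d in L if np.hypot(*(np.array(d['uv'])-proj(p,near)))<12]
    return L[0]['mask'] if L else None
E
python3 - <<'E'
from h import *
np.set_printoptions(precision=4,suppress=True)
t=grab('top');s=grab('side')
P={'t':t,'s':s}
for k,f,x0,vs in(('cell_spare',hull_cyl,(.495,.32,.3),'ts'),('chock',hull_chock,(.472,-.351,0),'ts'),('cell_back',hull_cyl,(.675,-.02,0),'s'),('cell_mid',hull_cyl,(.63,-.007,0),'s')):
    V={}
    for v in vs:
        m=mask(P[v],k,(x0[0],x0[1],.012))
        if m is None: print(k,v,'none');continue
        V[v]=m; print(k,v,m.sum(),fit([(P[v],m)],f,x0))
    print(k,'both',fit([(P[v],V[v]) for v in V],f,x0))
m=mask(s,'microscope'); 
print('corners top',at(t,(242,164),.03),at(t,(322,161.2),.03),'side',at(s,(225.4,278.2),.03),at(s,(319,264.5),.03))
for n,p in P.items():
    f=p['frame'];cv2.imwrite(f'pics/m_{n}.png',f[:,:,::-1])
a=cv2.resize(t['frame'][150:175,230:335,::-1],None,fx=7.5,fy=7.5,interpolation=3);b=cv2.resize(s['frame'][240:290,215:330,::-1],None,fx=6.5,fy=6.5,interpolation=3)
c=np.zeros((a.shape[0]+b.shape[0],800,3),np.uint8);c[:a.shape[0],:a.shape[1]]=a;c[a.shape[0]:,:b.shape[1]]=b;cv2.imwrite('pics/a3.png',c)
E
```

```text
cell_spare t 216 (array([0.4908, 0.321 , 1.8899]), np.float64(0.09691160809371668))
cell_spare s 251 (array([0.4905, 0.3235, 1.8929]), np.float64(0.09713255394637355))
cell_spare both (array([0.4913, 0.322 , 1.9068]), np.float64(0.1147995809251014))
chock t 193 (array([ 0.473 , -0.3584, -0.0596]), np.float64(0.15356627994782723))
chock s 285 (array([ 0.4717, -0.3563, -0.1179]), np.float64(0.0740721461662589))
chock both (array([ 0.4716, -0.3568, -0.1491]), np.float64(0.1193456503470881))
cell_back s 320 (array([ 0.6789, -0.0011,  0.024 ]), np.float64(0.08081588152455366))
cell_back both (array([ 0.6789, -0.0011,  0.024 ]), np.float64(0.08081588152455366))
cell_mid s 302 (array([ 0.6342, -0.0084,  0.0171]), np.float64(0.08380824673147835))
cell_mid both (array([ 0.6342, -0.0084,  0.0171]), np.float64(0.08380824673147835))
corners top [0.7067 0.12   0.03  ] [ 0.7117 -0.1381  0.03  ] side [ 0.7165 -0.1332  0.03  ] [0.7082 0.1089 0.03  ]
```

View pics/a3.png

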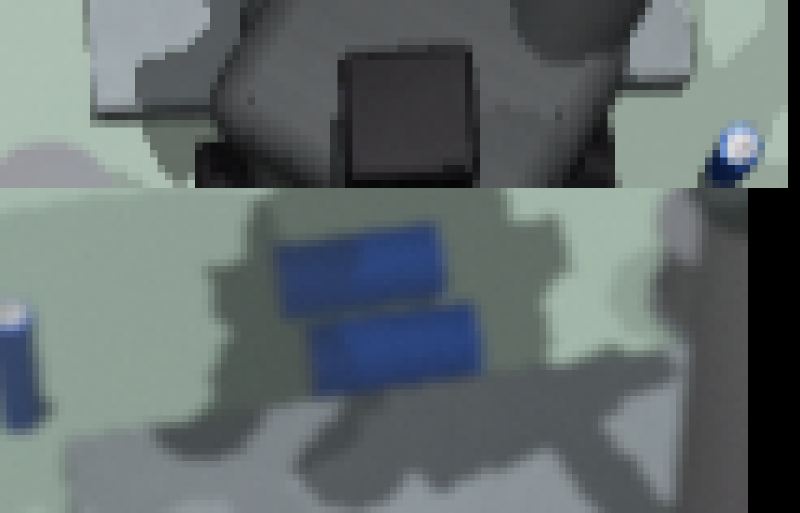

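The base front middle comes out at about (0.711, -0.009) with yaw about 0.03. The two cells lie roughly 13–16 mm apart, and the spare and chock are both fitted. My plan is to grip the spare by its ends, tilt the tool 45° forward so it stays clear of the head, and push the row closed with it. The chock follows in the same way.

```bash
cat >> h.py <<'E'
from scipy.spatial.transform import Rotation as Ro
def tool(yaw,tilt=0):
    "tool down, tool x at yaw; tilted forward (deg) about tool y"
    return Ro.from_euler('z',yaw)*Ro.from_euler('x',180,degrees=True)*Ro.from_euler('y',tilt,degrees=True)
def rows(pos,R,n=None,frm=None):
    if frm is None:
        o=status.get_obs(); p0,R0=np.array(o['ee_pos']),Ro.from_quat(o['orientation'])
    else: p0,R0=frm
    w=(R0.inv()*R).as_rotvec()
    d=R0.inv().apply(np.array(pos)-p0)
    m=max(np.linalg.norm(d)/.058,np.degrees(np.linalg.norm(w))/10)
    n=n or int(np.ceil(m)) or 1
    A=sum(Ro.from_rotvec(w*k/n).as_matrix() for k in range(n))
    t=np.linalg.solve(A,d)
    print(n,'rows of cm',np.round(t*100,2),'deg',np.round(np.degrees(w/n),2))
    return np.array(pos),R
def st():
    o=status.get_obs();R=Ro.from_quat(o['orientation']).as_matrix()
    print('t',round(o['t'],2),'p',np.round(o['ee_pos'],4),'yaw',round(np.arctan2(-R[0,1]*-1*-1,R[1,1]*-1) if 0 else np.arctan2(R[0,1],-R[1,1]),3),'toolz',np.round(R[:,2],3),'F',np.round(o['contact_force'],2),'w',round(o['gripper_width'],3),'gf',round(o['gripper_force'],1),'q',np.round(o['q'],2))
E
python3 - <<'E'
from h import *
st()
a=rows((.491,.322,.10),tool(1.90))
a=rows((.491,.322,.030),tool(1.90),2,a)
E
```

```text
t 1.75 p [ 0.2077 -0.5895  0.2503] yaw 0.339 toolz [-0. -0. -1.] F [-0.02 -0.4   0.17] w 1.001 gf 0.0 q [-1.35  0.05  1.61 -0.    1.48 -0.12]
17 rows of cm [ 6.11 -1.21  0.88] deg [-0.    0.   -5.26]
2 rows of cm [ 0.  -0.   3.5] deg [0. 0. 0.]
```

Run:
```python
from h import *
o=status.get_obs();R0=Ro.from_quat(o['orientation'])
a=rows((.491,.322,.16),R0,18)
a=rows((.491,.322,.045),tool(1.90),10,a)
```

```text
18 rows of cm [ 3.17 -4.25  0.5 ] deg [0. 0. 0.]
10 rows of cm [ 0.   -0.    1.15] deg [-0.    0.   -8.95]
```

```bash
python3 -m jog '{"moves":[-1,3.17,-4.25,0.5,0,0,0,-1,3.17,-4.25,0.5,0,0,0,-1,3.17,-4.25,0.5,0,0,0,-1,3.17,-4.25,0.5,0,0,0,-1,3.17,-4.25,0.5,0,0,0,-1,3.17,-4.25,0.5,0,0,0,-1,3.17,-4.25,0.5,0,0,0,-1,3.17,-4.25,0.5,0,0,0,-1,3.17,-4.25,0.5,0,0,0]}' 20
python3 -m jog '{"moves":[-1,3.17,-4.25,0.5,0,0,0,-1,3.17,-4.25,0.5,0,0,0,-1,3.17,-4.25,0.5,0,0,0,-1,3.17,-4.25,0.5,0,0,0,-1,3.17,-4.25,0.5,0,0,0,-1,3.17,-4.25,0.5,0,0,0,-1,3.17,-4.25,0.5,0,0,0,-1,3.17,-4.25,0.5,0,0,0,-1,3.17,-4.25,0.5,0,0,0]}'
python3 -m jog '{"moves":[-1,0,0,0.9,0,0,-8.95,-1,0,0,0.9,0,0,-8.95,-1,0,0,0.9,0,0,-8.95,-1,0,0,0.9,0,0,-8.95,-1,0,0,0.9,0,0,-8.95,-1,0,0,0.9,0,0,-8.95,-1,0,0,0.9,0,0,-8.95,-1,0,0,0.9,0,0,-8.95,-1,0,0,0.9,0,0,-8.95,-1,0,0,0.9,0,0,-8.95]}'
python3 - <<'E'
from h import *
st()
t=grab('top','b_t');s=grab('side','b_s')
a=rows((.491,.322,.026),tool(1.90))
c=cv2.resize(s['frame'][130:270,300:480,::-1],None,fx=4,fy=4,interpolation=3);cv2.imwrite('pics/b.png',c)
E
```

```text
t: 2.88
ee_pos: [0.3499, -0.1323, 0.2055]
orientation: [0.986, 0.168, 0.001, 0.0]
contact_force: [1.9, -0.2, 1.1]
gripper_width: 1.006
gripper_force: 0.0
t: 4.0
ee_pos: [0.492, 0.3236, 0.1603]
orientation: [0.986, 0.169, 0.0, 0.0]
contact_force: [1.4, -0.2, 0.9]
gripper_width: 1.0
gripper_force: 0.0
t: 5.25
ee_pos: [0.4917, 0.3217, 0.0701]
orientation: [0.579, 0.815, 0.0, 0.0]
contact_force: [-1.4, 0.5, 0.8]
gripper_width: 1.001
gripper_force: 0.0
t 5.25 p [0.4917 0.3217 0.0701] yaw 1.906 toolz [ 0.  0. -1.] F [-1.38  0.49  0.84] w 1.001 gf 0.0 q [ 0.45  0.14  1.84 -0.    1.16  0.12]
1 rows of cm [0.06 0.04 4.31] deg [-0.13  0.02  0.04]
```

View pics/b.png

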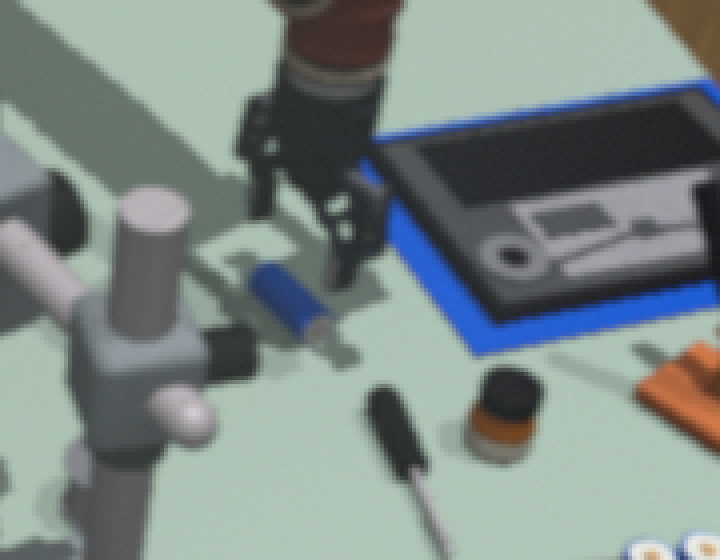

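The open fingers straddle the spare cell along its axis, with tips at crop (262,215) and (340,285). I'll go down in steps and feel for the bench.

```bash
python3 -m jog '{"moves":[-1,0.03,0.02,2,0,0,0,-1,0.03,0.02,2,0,0,0,-1,0,0,0.5,0,0,0,-1,0,0,0,0,0,0]}' 20
python3 -m jog '{"moves":[-1,0,0,0.3,0,0,0,-1,0,0,0.2,0,0,0,-1,0,0,0,0,0,0]}'
```

```text
t: 5.85
ee_pos: [0.4913, 0.3221, 0.0243]
orientation: [0.581, 0.814, -0.001, -0.0]
contact_force: [0.5, -0.0, -0.0]
gripper_width: 1.005
gripper_force: 0.0
t: 6.22
ee_pos: [0.4919, 0.3224, 0.0204]
orientation: [0.581, 0.814, 0.0, 0.0]
contact_force: [-0.2, -0.5, 0.0]
gripper_width: 1.003
gripper_force: 0.0
```

```bash
python3 -m jog '{"moves":[-1,0,0,0.25,0,0,0,-0.4,0,0,0,0,0,0,-0.2,0,0,0,0,0,0,0,0,0,0,0,0,0,0,0,0,0,0,0,0,0,0,0,0,0,0,0]}' 20
python3 - <<'E'
from h import *
st()
a=rows((.491,.322,.10),tool(1.90),2)
E
```

```text
t: 6.98
ee_pos: [0.4918, 0.3224, 0.0178]
orientation: [0.581, 0.814, 0.0, -0.0]
contact_force: [-0.5, -1.0, 0.1]
gripper_width: 0.799
gripper_force: 23.2
t 6.97 p [0.4918 0.3224 0.0178] yaw 1.901 toolz [ 0.  0. -1.] F [-0.49 -1.03  0.06] w 0.799 gf 23.2 q [0.45 0.22 1.85 0.   1.07 0.12]
2 rows of cm [-0.01 -0.05 -4.11] deg [ 0.   -0.    0.03]
```

```bash
python3 -m jog '{"moves":[0,0,0,-3,0,0,0,0,0,0,-5,0,0,0,0,0,0,-4,0,0,0]}'
python3 - <<'E'
from h import *
st()
o=status.get_obs();R0=Ro.from_quat(o['orientation'])
a=rows((.47,-.012,.14),R0,7)
a=rows((.47,-.012,.14),tool(.03),11,a)
a=rows((.50,-.012,.12),tool(.03,45),5,a)
E
```

```text
t: 7.35
ee_pos: [0.4918, 0.3224, 0.1392]
orientation: [0.581, 0.814, 0.0, 0.0]
contact_force: [1.2, -0.1, -1.7]
gripper_width: 0.794
gripper_force: 23.9
t 7.35 p [0.4918 0.3224 0.1392] yaw 1.901 toolz [ 0.  0. -1.] F [ 1.24 -0.06 -1.73] w 0.794 gf 23.9 q [0.45 0.06 1.8  0.   1.28 0.12]
7 rows of cm [-4.42 -1.84 -0.01] deg [0. 0. 0.]
11 rows of cm [ 0. -0.  0.] deg [ 0.   -0.    9.74]
5 rows of cm [0.46 0.02 0.58] deg [ 0.  9. -0.]
```

```bash
python3 -m jog '{"moves":[0,-4.42,-1.84,0,0,0,0,0,-4.42,-1.84,0,0,0,0,0,-4.42,-1.84,0,0,0,0,0,-4.42,-1.84,0,0,0,0,0,-4.42,-1.84,0,0,0,0,0,-4.42,-1.84,0,0,0,0,0,-4.42,-1.84,0,0,0,0,0,0,0,0,0,0,9.74,0,0,0,0,0,0,9.74,0,0,0,0,0,0,9.74]}'
python3 -m jog '{"moves":[0,0,0,0,0,0,9.74,0,0,0,0,0,0,9.74,0,0,0,0,0,0,9.74,0,0,0,0,0,0,9.74,0,0,0,0,0,0,9.74,0,0,0,0,0,0,9.74,0,0,0,0,0,0,9.74,0,0,0,0,0,0,9.74]}'
python3 -m jog '{"moves":[0,0.46,0.02,0.58,0,9,0,0,0.46,0.02,0.58,0,9,0,0,0.46,0.02,0.58,0,9,0,0,0.46,0.02,0.58,0,9,0,0,0.46,0.02,0.58,0,9,0]}'
python3 - <<'E'
from h import *
st()
s=grab('side','c_s');t=grab('top','c_t')
for v,p in(('s',s),('t',t)):
    print(v,[(np.round(d['uv']),round(d['conf'],2)) for d in models.spot_point(p,'cell_spare')[:2]], proj(p,status.get_obs()['ee_pos']))
a=rows((.570,-.0125,.04),tool(.03,45),3)
a=rows((.570,-.0125,.0172),tool(.03,45),3,a)
E
```

```text
t: 8.6
ee_pos: [0.4699, -0.0123, 0.1374]
orientation: [0.77, 0.638, -0.0, -0.0]
contact_force: [-0.8, 0.3, -0.9]
gripper_width: 0.799
gripper_force: 23.9
t: 9.6
ee_pos: [0.4699, -0.012, 0.1374]
orientation: [1.0, 0.013, -0.0, -0.0]
contact_force: [-0.1, -0.3, -1.4]
gripper_width: 0.799
gripper_force: 23.9
t: 10.22
ee_pos: [0.5, -0.0121, 0.1176]
orientation: [0.923, 0.014, 0.385, -0.006]
contact_force: [-0.0, 1.7, -1.4]
gripper_width: 0.796
gripper_force: 23.9
t 10.22 p [ 0.5    -0.0121  0.1176] yaw 0.031 toolz [ 0.71   0.021 -0.704] F [-0.    1.75 -1.37] w 0.796 gf 23.9 q [-0.29 -0.59  2.5   0.47  0.52  0.92]
s [] [261.61804611 192.2228269 ]
t [(array([286., 229.]), 0.73)] [284.1839274  226.47448813]
3 rows of cm [-0.16  0.09  3.47] deg [-0.02  0.06  0.01]
3 rows of cm [-0.54 -0.    0.54] deg [0. 0. 0.]
```

```bash
python3 -m jog '{"moves":[0,-0.16,0.09,3.47,0,0,0,0,-0.16,0.09,3.47,0,0,0,0,-0.16,0.09,3.47,0,0,0,0,-0.53,0,0.53,0,0,0,0,-0.53,0,0.53,0,0,0,0,-0.4,0,0.4,0,0,0,0,0,0,0,0,0,0]}'
python3 - <<'E'
from h import *
st()
s=grab('side','d_s')
cv2.imwrite('pics/d.png',cv2.resize(s['frame'][170:300,190:350,::-1],None,fx=4.5,fy=4.5,interpolation=3))
for k in('cell_mid','cell_back'):
    for d in models.silhouettes(s,k)[:3]: print(k,np.round(d['uv']),d['conf'],d['mask'].sum(),fit([(s,d['mask'])],hull_cyl,(.65,-.005,0)))
E
```

```text
t: 11.3
ee_pos: [0.5723, -0.0125, 0.021]
orientation: [0.924, 0.015, 0.383, -0.006]
contact_force: [-0.9, -0.4, -1.4]
gripper_width: 0.8
gripper_force: 24.4
t 11.3 p [ 0.5723 -0.0125  0.021 ] yaw 0.032 toolz [ 0.707  0.023 -0.707] F [-0.91 -0.43 -1.4 ] w 0.8 gf 24.4 q [-0.24 -0.08  2.33  1.01  0.23  0.38]
cell_mid [144. 222.] 0.56 266 (array([ 0.65 , -0.005, -0.4  ]), np.float64(1.0))
cell_mid [270. 252.] 0.54 311 (array([ 0.63363513, -0.00875618,  0.02946924]), np.float64(0.06840049537963233))
cell_back [139. 224.] 0.59 287 (array([ 0.65 , -0.005, -0.4  ]), np.float64(1.0))
```

View pics/d.png

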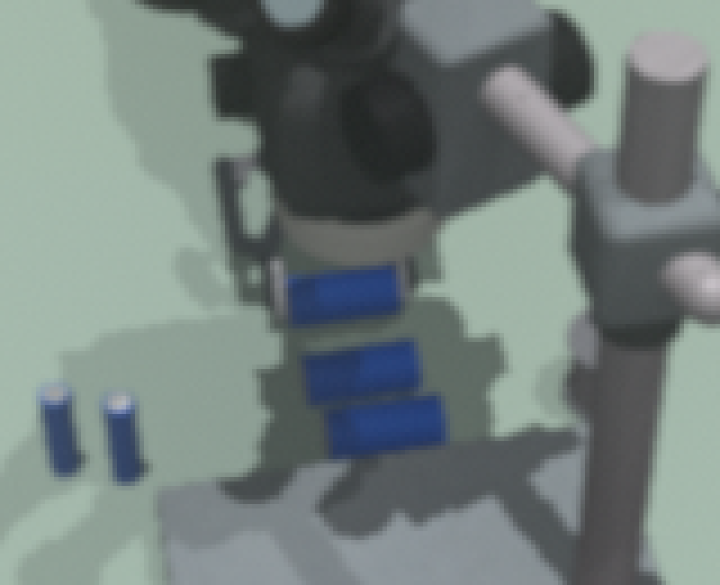

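The spare is held level and parallel in front of the row, at crop (345,295), and the pads are clear of the other cells. Next I'll lower the last 3 mm and roll forward while watching the force.

```bash
python3 -m jog '{"moves":[0,-0.21,0,0.21,0,0,0,0,0,0,0,0,0,0]}'
python3 -m jog '{"moves":[0,0.35,0,0.35,0,0,0,0,0.35,0,0.35,0,0,0,0,0.35,0,0.35,0,0,0,0,0.35,0,0.35,0,0,0,0,0.35,0,0.35,0,0,0,0,0.28,0,0.28,0,0,0,0,0.28,0,0.28,0,0,0,0,0,0,0,0,0,0]}'
python3 - <<'E'
from h import *
st()
s=grab('side')
for k in('cell_mid','cell_back'):
    for d in models.silhouettes(s,k)[:4]: print(k,np.round(d['uv']),d['conf'],d['mask'].sum(),fit([(s,d['mask'])],hull_cyl,(.65,-.005,0)))
E
```

```text
t: 11.7
ee_pos: [0.5705, -0.0126, 0.0171]
orientation: [0.924, 0.014, 0.383, -0.006]
contact_force: [-1.0, -0.2, -1.3]
gripper_width: 0.8
gripper_force: 24.5
t: 12.7
ee_pos: [0.6036, -0.0117, 0.0173]
orientation: [0.924, 0.014, 0.383, -0.006]
contact_force: [-0.6, 0.7, -1.1]
gripper_width: 0.797
gripper_force: 24.5
t 12.7 p [ 0.6036 -0.0117  0.0173] yaw 0.031 toolz [ 0.707  0.022 -0.707] F [-0.59  0.66 -1.08] w 0.797 gf 24.5 q [-0.22  0.01  2.25  1.02  0.21  0.38]
cell_mid [271. 252.] 0.75 280 (array([ 0.63847197, -0.0084764 ,  0.01959345]), np.float64(0.14438579654510553))
cell_back [274. 268.] 0.89 310 (array([ 0.67947871, -0.00091816, -0.01755142]), np.float64(0.10472494864186255))
```

```bash
python3 -m jog '{"moves":[0,0.2,0,0.2,0,0,0,0,0.2,0,0.2,0,0,0,0,0.2,0,0.2,0,0,0,0,0.2,0,0.2,0,0,0,0,0.2,0,0.2,0,0,0,0,0.2,0,0.2,0,0,0,0,0,0,0,0,0,0]}'
python3 - <<'E'
from h import *
st()
s=grab('side')
for k in('cell_spare','cell_mid','cell_back'):
    for d in models.silhouettes(s,k)[:1]: print(k,np.round(d['uv']),d['conf'],d['mask'].sum(),fit([(s,d['mask'])],hull_cyl,(.65,-.005,0)))
E
python3 -m jog '{"moves":[0,0.12,0,0.12,0,0,0,0,0.12,0,0.12,0,0,0,0,0,0,0,0,0,0]}'
python3 -m jog '{"moves":[0,0.12,0,0.12,0,0,0,0,0,0,0,0,0,0]}'
python3 -m jog '{"moves":[0,0.1,0,0.1,0,0,0,0,0,0,0,0,0,0]}'
```

```text
t: 13.72
ee_pos: [0.6205, -0.0112, 0.0173]
orientation: [0.924, 0.014, 0.383, -0.006]
contact_force: [-0.5, -0.4, -1.8]
gripper_width: 0.796
gripper_force: 24.5
t 13.72 p [ 0.6205 -0.0112  0.0173] yaw 0.031 toolz [ 0.707  0.022 -0.707] F [-0.53 -0.41 -1.82] w 0.796 gf 24.5 q [-0.21  0.05  2.21  1.    0.2   0.4 ]
cell_spare [143. 223.] 0.73 274 (array([ 0.65 , -0.005, -0.4  ]), np.float64(1.0))
cell_mid [271. 257.] 0.62 265 (array([ 0.65028333, -0.00884478,  0.18028471]), np.float64(0.2156434447181298))
cell_back [276. 266.] 0.49 249 (array([ 6.83079973e-01, -3.06180043e-04, -1.09129341e-01]), np.float64(0.260515919126191))
t: 14.3
ee_pos: [0.6238, -0.011, 0.0173]
orientation: [0.924, 0.014, 0.383, -0.006]
contact_force: [-0.1, -0.0, -1.4]
gripper_width: 0.802
gripper_force: 24.5
t: 14.55
ee_pos: [0.6255, -0.0109, 0.0173]
orientation: [0.924, 0.014, 0.383, -0.006]
contact_force: [-0.1, -0.1, -0.3]
gripper_width: 0.798
gripper_force: 24.5
t: 14.8
ee_pos: [0.6268, -0.011, 0.0173]
orientation: [0.924, 0.014, 0.383, -0.006]
contact_force: [0.7, 0.5, -1.0]
gripper_width: 0.797
gripper_force: 24.6
```

```bash
for i in 1 2 3; do :; done
python3 -m jog '{"moves":[0,0.1,0,0.1,0,0,0,0,0,0,0,0,0,0]}' | sed -n 2,4p
python3 -m jog '{"moves":[0,0.07,0,0.07,0,0,0,0,0,0,0,0,0,0]}' | sed -n 2,4p
python3 -m jog '{"moves":[0,0.07,0,0.07,0,0,0,0,0,0,0,0,0,0]}' | sed -n 2,4p
python3 - <<'E'
from h import *
s=grab('side')
for k in('cell_mid','cell_back'):
    for d in models.silhouettes(s,k)[:1]: print(k,np.round(d['uv']),d['conf'],d['mask'].sum(),fit([(s,d['mask'])],hull_cyl,(.66,-.005,0)))
cv2.imwrite('pics/e.png',cv2.resize(s['frame'][200:300,200:330,::-1],None,fx=6,fy=6,interpolation=3))
E
```

```text
ee_pos: [0.6281, -0.0109, 0.0171]
orientation: [0.924, 0.014, 0.383, -0.006]
contact_force: [-0.2, 0.3, -1.0]
ee_pos: [0.6284, -0.0109, 0.0168]
orientation: [0.924, 0.014, 0.382, -0.006]
contact_force: [-8.8, -1.5, 4.8]
ee_pos: [0.6286, -0.0108, 0.0167]
orientation: [0.924, 0.014, 0.382, -0.006]
contact_force: [-21.7, -3.0, 15.3]
cell_mid [271. 261.] 0.71 248 (array([ 0.65919707, -0.00752238, -0.00853175]), np.float64(0.25985469885165224))
cell_back [273. 268.] 0.73 188 (array([ 6.81998728e-01,  5.41293660e-04, -1.65092849e-01]), np.float64(0.43901529280119356))
```

View pics/e.png

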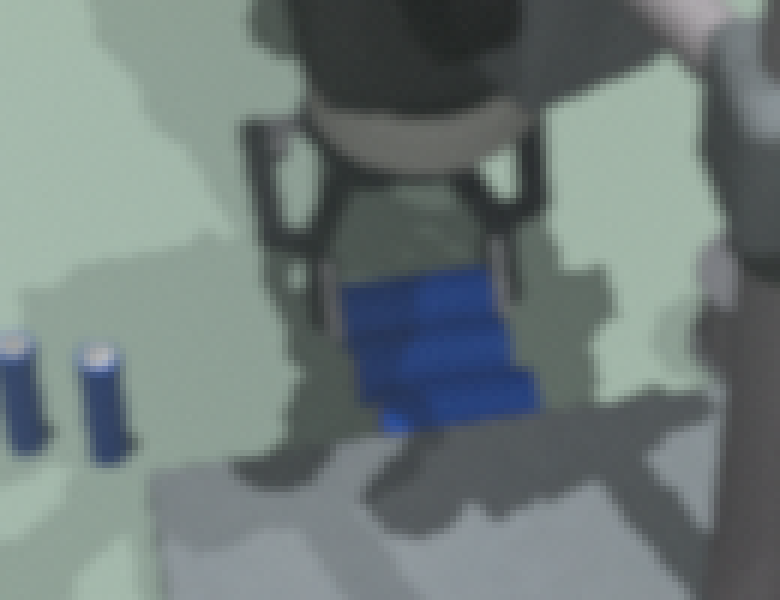

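The row is closed up against the base: force rose to 22 N and the three cells touch at crop (425,345). I'll ease the pressure off, then release and back out.

```bash
python3 -m jog '{"moves":[0,-0.1,0,-0.1,0,0,0,0,-0.02,0,-0.02,0,0,0,0,0,0,0,0,0,0]}'|sed -n 2,4p
python3 -m jog '{"moves":[-0.65,0,0,0,0,0,0,-0.7,0,0,0,0,0,0,-0.8,0,0,0,0,0,0,-1,0,0,0,0,0,0,-1,0,0,0,0,0,0]}'
python3 -m jog '{"moves":[-1,0,0,-1,0,0,0,-1,0,0,-2,0,0,0,-1,0,0,-4,0,0,0,-1,0,0,-4,0,0,0]}'
python3 - <<'E'
from h import *
st()
s=grab('side')
for k in('cell_spare','cell_mid','cell_back'):
    for d in models.silhouettes(s,k)[:1]: print(k,np.round(d['uv']),d['conf'],d['mask'].sum(),fit([(s,d['mask'])],hull_cyl,(.66,-.005,0)))
cv2.imwrite('pics/f.png',cv2.resize(s['frame'][200:300,200:330,::-1],None,fx=6,fy=6,interpolation=3))
E
```

```text
ee_pos: [0.6283, -0.0108, 0.017]
orientation: [0.924, 0.014, 0.382, -0.006]
contact_force: [-4.5, -0.6, 0.4]
t: 16.7
ee_pos: [0.6285, -0.0109, 0.0173]
orientation: [0.924, 0.014, 0.383, -0.006]
contact_force: [-0.2, 0.2, 0.6]
gripper_width: 0.998
gripper_force: 0.0
t: 17.2
ee_pos: [0.5497, -0.0133, 0.0952]
orientation: [0.924, 0.014, 0.382, -0.006]
contact_force: [0.2, 0.5, 1.0]
gripper_width: 0.999
gripper_force: 0.0
t 17.2 p [ 0.5497 -0.0133  0.0952] yaw 0.031 toolz [ 0.706  0.022 -0.708] F [0.24 0.47 1.05] w 0.999 gf 0.0 q [-0.26 -0.34  2.38  0.55  0.39  0.85]
cell_spare [266. 250.] 0.54 239 (array([ 0.62470189, -0.0102736 ,  0.01471263]), np.float64(0.253171998236418))
cell_mid [272. 259.] 0.72 235 (array([ 0.65773667, -0.00684744, -0.05705262]), np.float64(0.2867545571367379))
cell_back [275. 270.] 0.63 189 (array([ 0.67907833,  0.00227336, -0.15440638]), np.float64(0.43304429341457695))
```

View pics/f.png

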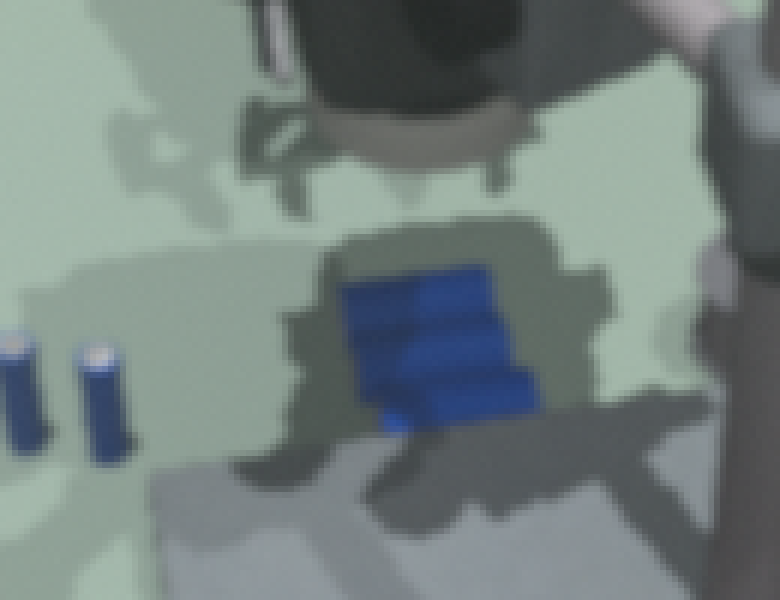

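The row stayed closed after release, at crop (425,345). Now the chock, with the tool tilted 30°.

Run:
```python
from h import *
a=rows((.458,-.355,.12),tool(-.11,30),8)
a=rows((.458,-.355,.022),tool(-.11,30),4,a)
```

```text
8 rows of cm [-0.62  4.31 -0.89] deg [-0.61 -1.89  0.8 ]
4 rows of cm [-1.23 -0.    2.12] deg [0. 0. 0.]
```

```bash
python3 -m jog '{"moves":[-1,-0.62,4.31,-0.89,-0.61,-1.89,0.8,-1,-0.62,4.31,-0.89,-0.61,-1.89,0.8,-1,-0.62,4.31,-0.89,-0.61,-1.89,0.8,-1,-0.62,4.31,-0.89,-0.61,-1.89,0.8,-1,-0.62,4.31,-0.89,-0.61,-1.89,0.8,-1,-0.62,4.31,-0.89,-0.61,-1.89,0.8,-1,-0.62,4.31,-0.89,-0.61,-1.89,0.8,-1,-0.62,4.31,-0.89,-0.61,-1.89,0.8,-1,0,0,0,0,0,0]}'
python3 - <<'E'
from h import *
st()
t=grab('top');s=grab('side')
ms=[(p,mask(p,'chock',(.472,-.357,.012))) for p in (t,s)]
for p,m in ms:
    if m is not None: print(m.sum(),fit([(p,m)],hull_chock,(.472,-.357,-.1)))
for p,k in((t,'chock_toe'),(s,'chock_toe')):
    print([(at(p,d['uv'],0),d['conf']) for d in models.spot_point(p,k)[:1]])
a=rows((.458,-.355,.022),tool(-.11,30),4)
E
```

```text
t: 18.52
ee_pos: [0.4576, -0.3582, 0.118]
orientation: [0.965, -0.054, 0.257, 0.014]
contact_force: [-0.2, 1.3, -0.4]
gripper_width: 1.001
gripper_force: 0.0
t 18.52 p [ 0.4576 -0.3582  0.118 ] yaw -0.112 toolz [ 0.494 -0.055 -0.868] F [-0.19  1.34 -0.35] w 1.001 gf 0.0 q [-0.96 -0.14  2.09  0.5   0.89  0.46]
154 (array([ 0.47597341, -0.35969765, -0.00413386]), np.float64(0.3278565071541042))
236 (array([ 0.46681153, -0.35556701,  0.00756398]), np.float64(0.16761504889232637))
[(array([ 0.50565643, -0.36954044,  0.        ]), 0.44)]
[(array([ 0.49899668, -0.35627303,  0.        ]), 0.79)]
4 rows of cm [-1.18  0.03  2.08] deg [-0.04  0.05  0.02]
```

```bash
python3 -m jog '{"moves":[-1,-1.18,0,2.08,0,0,0,-1,-1.18,0,2.08,0,0,0,-1,-1.18,0,2.08,0,0,0,-1,-1,0,1.75,0,0,0,-1,-0.1,0,0.18,0,0,0,-1,0,0,0,0,0,0]}' 30
python3 -m jog '{"moves":[-0.6,0,0,0,0,0,0,-0.3,0,0,0,0,0,0,0,0,0,0,0,0,0,0.2,0,0,0,0,0,0,0.4,0,0,0,0,0,0,0.6,0,0,0,0,0,0,0.6,0,0,0,0,0,0]}'
python3 - <<'E'
from h import *
st()
s=grab('side');t=grab('top')
for p in(s,t):
    m=mask(p,'chock',(.472,-.357,.012))
    if m is not None: print(m.sum(),fit([(p,m)],hull_chock,(.472,-.357,-.1)))
cv2.imwrite('pics/g.png',cv2.resize(s['frame'][170:270,90:220,::-1],None,fx=6,fy=6,interpolation=3))
E
```

```text
t: 19.58
ee_pos: [0.4583, -0.3551, 0.0254]
orientation: [0.965, -0.052, 0.257, 0.014]
contact_force: [0.2, -0.3, 0.7]
gripper_width: 0.999
gripper_force: 0.0
t: 20.45
ee_pos: [0.4581, -0.3557, 0.0254]
orientation: [0.965, -0.053, 0.258, 0.014]
contact_force: [-2.0, 1.2, 6.3]
gripper_width: 0.414
gripper_force: 30.7
t 20.45 p [ 0.4581 -0.3557  0.0254] yaw -0.109 toolz [ 0.495 -0.055 -0.867] F [-2.    1.19  6.27] w 0.414 gf 30.7 q [-0.96  0.02  2.13  0.6   0.73  0.32]
245 (array([ 0.47164143, -0.35834101,  0.15776103]), np.float64(0.13292318112547274))
165 (array([ 0.47094214, -0.35967968, -0.03810606]), np.float64(0.2877233507711122))
```

View pics/g.png

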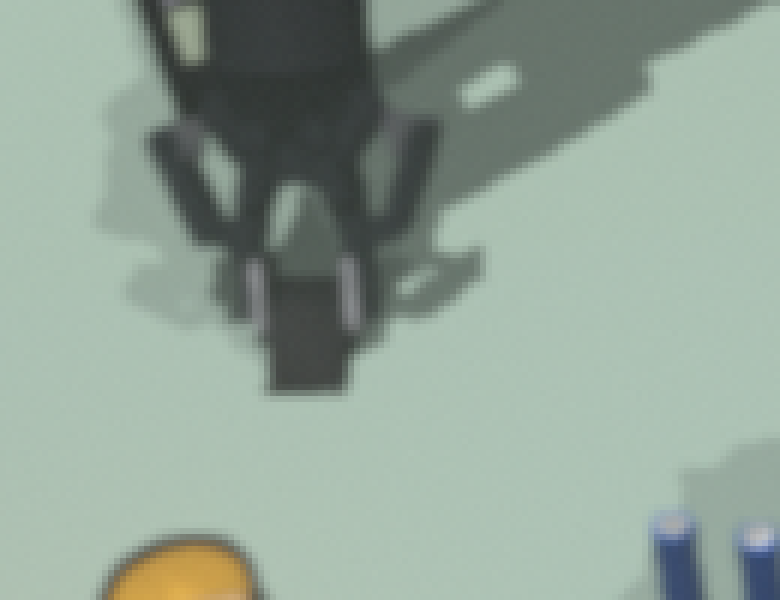

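The chock is held between the pads with its toe at crop (307,392). Next I'll lift it and bring it in front of the row.

```bash
python3 -m jog '{"moves":[0.6,0.5,0,-0.87,0,0,0,0.6,1.25,0,-2.15,0,0,0,0.6,1.25,0,-2.15,0,0,0,0.6,0,0,0,0,0,0]}'
python3 - <<'E'
from h import *
st()
s=grab('side'); 
print('toe guess before',at(s,(141.2,235.3),0))
a=rows((.535,-.012,.085),tool(.03,30),8)
a=rows((.535,-.012,.030),tool(.03,30),2,a)
E
```

```text
t: 21.15
ee_pos: [0.459, -0.3564, 0.087]
orientation: [0.964, -0.052, 0.258, 0.016]
contact_force: [0.4, 0.4, -0.9]
gripper_width: 0.419
gripper_force: 30.2
t 21.15 p [ 0.459  -0.3564  0.087 ] yaw -0.109 toolz [ 0.497 -0.057 -0.866] F [ 0.43  0.39 -0.9 ] w 0.419 gf 30.2 q [-0.96 -0.09  2.11  0.53  0.83  0.41]
toe guess before [ 0.4991044  -0.35820143  0.        ]
8 rows of cm [ 0.65 -4.34  0.38] deg [ 0.5   0.01 -0.86]
2 rows of cm [-1.38 -0.    2.38] deg [0. 0. 0.]
```

```bash
python3 -m jog '{"moves":[0.6,0.65,-4.34,0.38,0.5,0,-0.86,0.6,0.65,-4.34,0.38,0.5,0,-0.86,0.6,0.65,-4.34,0.38,0.5,0,-0.86,0.6,0.65,-4.34,0.38,0.5,0,-0.86,0.6,0.65,-4.34,0.38,0.5,0,-0.86,0.6,0.65,-4.34,0.38,0.5,0,-0.86,0.6,0.65,-4.34,0.38,0.5,0,-0.86,0.6,0.65,-4.34,0.38,0.5,0,-0.86,0.6,0,0,0,0,0,0]}'
python3 - <<'E'
from h import *
st()
s=grab('side','h0')
a=rows((.535,-.012,.028),tool(.03,30),3)
E
```

```text
t: 22.32
ee_pos: [0.5336, -0.0087, 0.082]
orientation: [0.967, 0.017, 0.256, -0.005]
contact_force: [-0.4, 0.3, -1.0]
gripper_width: 0.418
gripper_force: 30.5
t 22.32 p [ 0.5336 -0.0087  0.082 ] yaw 0.035 toolz [ 0.494  0.019 -0.869] F [-0.38  0.27 -1.04] w 0.418 gf 30.5 q [-0.22 -0.28  2.28  0.21  0.65  1.18]
3 rows of cm [-0.87  0.07  1.59] deg [-0.05  0.11  0.03]
```

```bash
python3 -m jog '{"moves":[0.6,-0.87,0.1,1.59,0,0,0,0.6,-0.87,0.1,1.59,0,0,0,0.6,-0.87,0.1,1.59,0,0,0,0.6,0,0,0,0,0,0]}'
python3 -m jog '{"moves":[0.6,-0.1,0,0.17,0,0,0,0.6,0,0,0,0,0,0]}'|sed -n 2,4p
python3 -m jog '{"moves":[0.6,-0.05,0,0.09,0,0,0,0.6,0,0,0,0,0,0]}'|sed -n 2,4p
```

```text
t: 22.88
ee_pos: [0.5342, -0.0154, 0.0273]
orientation: [0.967, 0.013, 0.255, -0.005]
contact_force: [-1.0, -0.6, -0.8]
gripper_width: 0.413
gripper_force: 30.5
ee_pos: [0.5367, -0.015, 0.0288]
orientation: [0.966, 0.014, 0.258, -0.004]
contact_force: [0.2, 0.0, -1.0]
ee_pos: [0.5364, -0.0146, 0.0274]
orientation: [0.966, 0.014, 0.258, -0.004]
contact_force: [-0.7, -0.2, -1.6]
```

```bash
python3 -m jog '{"moves":[0.6,-0.07,-0.25,0.12,0,0,0,0.6,0,0,0,0,0,0]}'|sed -n 2,4p
python3 -m jog '{"moves":[0.6,-0.04,0,0.07,0,0,0,0.6,0,0,0,0,0,0]}'|sed -n 2,4p
python3 -m jog '{"moves":[0.6,-0.03,0,0.05,0,0,0,0.6,0,0,0,0,0,0]}'|sed -n 2,4p
```

```text
ee_pos: [0.5361, -0.0119, 0.0255]
orientation: [0.966, 0.014, 0.258, -0.004]
contact_force: [-0.2, 0.0, -1.0]
ee_pos: [0.5366, -0.012, 0.0254]
orientation: [0.966, 0.014, 0.258, -0.004]
contact_force: [-3.1, 1.1, 3.3]
ee_pos: [0.537, -0.0121, 0.0254]
orientation: [0.966, 0.014, 0.258, -0.004]
contact_force: [-6.1, 3.0, 8.7]
```

```bash
python3 -m jog '{"moves":[0.6,0.04,0,-0.06,0,0,0,0.6,0.52,0,0.3,0,0,0,0.6,0.52,0,0.3,0,0,0,0.6,0.52,0,0.3,0,0,0,0.6,0.52,0,0.3,0,0,0,0.6,0.52,0,0.3,0,0,0,0.6,0.52,0,0.3,0,0,0,0.6,0,0,0,0,0,0]}'
python3 - <<'E'
from h import *
st()
s=grab('side')
cv2.imwrite('pics/h.png',cv2.resize(s['frame'][200:300,200:330,::-1],None,fx=6,fy=6,interpolation=3))
for k in('chock_toe','cell_spare'):
    for d in models.spot_point(s,k)[:2]: print(k,np.round(d['uv'],1),d['conf'],at(s,d['uv'],0 if k=='chock_toe' else .016))
E
```

```text
t: 25.12
ee_pos: [0.5731, -0.0113, 0.0255]
orientation: [0.966, 0.014, 0.258, -0.004]
contact_force: [1.5, 0.1, 1.3]
gripper_width: 0.417
gripper_force: 30.6
t 25.12 p [ 0.5731 -0.0113  0.0255] yaw 0.029 toolz [ 0.499  0.015 -0.866] F [1.47 0.14 1.33] w 0.417 gf 30.6 q [-0.2  -0.05  2.2   0.24  0.5   1.15]
chock_toe [270.3 250.3] 0.74 [ 6.12046277e-01 -4.67342520e-03 -1.11022302e-16]
cell_spare [270.8 251. ] 0.48 [ 0.62949676 -0.00571941  0.016     ]
cell_spare [270.9 215.7] 0.4 [0.49064896 0.0147496  0.016     ]
```

View pics/h.png

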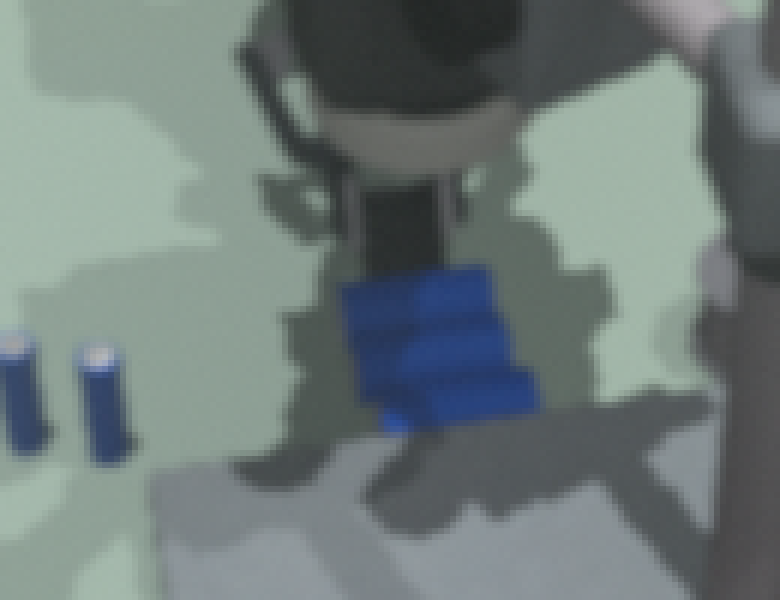

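The chock sits square in front of the row, with its toe about 9 mm short of touching. I'll creep in with force readings.

```bash
python3 -m jog '{"moves":[0.6,0.26,0,0.15,0,0,0,0.6,0.26,0,0.15,0,0,0,0.6,0,0,0,0,0,0]}'|sed -n '2p;4p'
for i in 1; do python3 -m jog '{"moves":[0.6,0.09,0,0.05,0,0,0,0.6,0,0,0,0,0,0]}'|sed -n '2p;4p'; python3 -m jog '{"moves":[0.6,0,0,0,0,0,0]}'|sed -n '4p'; done
python3 -m jog '{"moves":[0.6,0.09,0,0.05,0,0,0,0.6,0,0,0,0,0,0]}'|sed -n '2p;4p'; python3 -m jog '{"moves":[0.6,0,0,0,0,0,0]}'|sed -n '4p'
python3 - <<'E'
from h import *
s=grab('side')
for d in models.spot_point(s,'chock_toe')[:2]: print(np.round(d['uv'],1),d['conf'],at(s,d['uv'],0))
cv2.imwrite('pics/i0.png',s['frame'][:,:,::-1])
E
```

```text
ee_pos: [0.5784, -0.0109, 0.0255]
contact_force: [-3.1, -0.8, 4.9]
ee_pos: [0.5792, -0.0109, 0.0254]
contact_force: [-5.7, -0.6, 8.6]
contact_force: [-5.5, 0.2, 7.9]
ee_pos: [0.5802, -0.0108, 0.0254]
contact_force: [-5.7, 0.1, 9.4]
contact_force: [-6.3, -0.8, 8.8]
[268.1 250.4] 0.71 [ 0.61149484 -0.01071054  0.        ]
[271.9 250.3] 0.7 [ 6.12716786e-01 -3.20201686e-04 -1.11022302e-16]
```

```bash
python3 -m jog '{"moves":[0.6,0.03,0,-0.06,0,0,0,0.6,0,0,0,0,0,0]}'|sed -n '2,4p'; python3 -m jog '{"moves":[0.6,0,0,0,0,0,0]}'|sed -n '4p'
python3 -m jog '{"moves":[0.6,0.09,0,0.05,0,0,0,0.6,0,0,0,0,0,0]}'|sed -n '2p;4p'; python3 -m jog '{"moves":[0.6,0,0,0,0,0,0]}'|sed -n '4p'
```

```text
ee_pos: [0.58, -0.0108, 0.0255]
orientation: [0.966, 0.014, 0.257, -0.004]
contact_force: [-2.6, 0.3, 4.5]
contact_force: [-3.5, -0.7, 3.9]
ee_pos: [0.581, -0.0107, 0.0255]
contact_force: [-4.9, 0.1, 5.3]
contact_force: [-4.1, -0.5, 5.8]
```

Fx here is mostly sole friction from pressing on the bench. I'll release the chock and do the last few millimetres with a light push on its heel.

```bash
python3 -m jog '{"moves":[0.6,0.02,0,-0.04,0,0,0,0.2,0,0,0,0,0,0,-0.2,0,0,0,0,0,0,-0.5,0,0,0,0,0,0,-0.5,0,0,-2,0,0,0,-0.5,0,0,-4,0,0,0,0.5,-1.7,0,-1,0,0,0,0.5,-0.9,0,-0.5,0,0,0,0.5,0,0,0,0,0,0,0.5,0,0,0,0,0,0]}'
python3 - <<'E'
from h import *
st()
s=grab('side','i'); t=grab('top')
for p in(s,t):
    m=mask(p,'chock',(.595,-.011,.012))
    if m is not None: print(m.sum(),fit([(p,m)],hull_chock,(.595,-.011,.03)))
cv2.imwrite('pics/i1.png',cv2.resize(s['frame'][200:300,200:330,::-1],None,fx=6,fy=6,interpolation=3))
a=rows((.532,-.0125,.022),tool(.03,30),4)
E
```

```text
t: 28.5
ee_pos: [0.5216, -0.0127, 0.0779]
orientation: [0.966, 0.014, 0.257, -0.004]
contact_force: [-0.5, 0.9, -0.8]
gripper_width: 0.252
gripper_force: 0.0
t 28.5 p [ 0.5216 -0.0127  0.0779] yaw 0.03 toolz [ 0.497  0.016 -0.867] F [-0.53  0.86 -0.78] w 0.252 gf 0.0 q [-0.23 -0.31  2.31  0.22  0.65  1.17]
189 (array([ 0.58480281, -0.00919141,  0.0585035 ]), np.float64(0.38888310064596787))
119 (array([ 0.59363782, -0.01300567, -0.01577302]), np.float64(0.41038940930556633))
4 rows of cm [-0.47  0.01  1.34] deg [-0.01  0.04 -0.01]
```

View pics/i1.png

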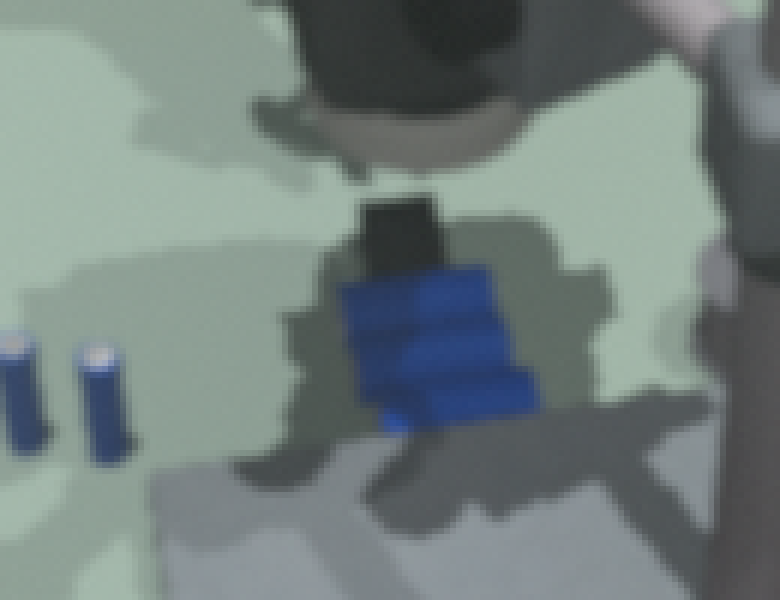

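The free chock stands flat and square against the row, with its heel edge at crop (398,200). I'll lower the nearly shut fingers behind the heel.

```bash
python3 -m jog '{"moves":[0.5,-0.47,0,1.34,0,0,0,0.5,-0.47,0,1.34,0,0,0,0.5,-0.47,0,1.34,0,0,0,0.5,-0.47,0,1.34,0,0,0,0.5,0,0,0,0,0,0]}'
python3 - <<'E'
from h import *
st()
s=grab('side'); print('heel',at(s,(266.3,233.4),.024))
E
python3 -m jog '{"moves":[0.5,0.26,0,0.15,0,0,0,0.5,0.26,0,0.15,0,0,0,0.5,0,0,0,0,0,0]}'|sed -n '2p;4p'
python3 -m jog '{"moves":[0.5,0.17,0,0.1,0,0,0,0.5,0,0,0,0,0,0]}'|sed -n '2p;4p'
python3 -m jog '{"moves":[0.5,0.17,0,0.1,0,0,0,0.5,0,0,0,0,0,0]}'|sed -n '2p;4p'
```

```text
t: 29.32
ee_pos: [0.5316, -0.0122, 0.0214]
orientation: [0.966, 0.014, 0.257, -0.005]
contact_force: [-0.4, -0.1, 1.5]
gripper_width: 0.247
gripper_force: 0.0
t 29.32 p [ 0.5316 -0.0122  0.0214] yaw 0.03 toolz [ 0.496  0.016 -0.868] F [-0.36 -0.09  1.54] w 0.247 gf 0.0 q [-0.23 -0.15  2.3   0.26  0.51  1.12]
heel [ 0.56909028 -0.00955692  0.024     ]
ee_pos: [0.5383, -0.0121, 0.0228]
contact_force: [0.8, 0.1, 0.4]
ee_pos: [0.5399, -0.012, 0.0224]
contact_force: [0.2, 0.1, 0.4]
ee_pos: [0.5418, -0.012, 0.0223]
contact_force: [0.6, -0.4, -0.6]
```

```bash
j(){ sed -n '2p;4p'; }
python3 -m jog '{"moves":[0.5,0.17,0,0.1,0,0,0,0.5,0.17,0,0.1,0,0,0,0.5,0,0,0,0,0,0]}'|j
python3 -m jog '{"moves":[0.5,0.09,0,0.05,0,0,0,0.5,0,0,0,0,0,0]}'|j
python3 -m jog '{"moves":[0.5,0.09,0,0.05,0,0,0,0.5,0,0,0,0,0,0]}'|j
python3 -m jog '{"moves":[0.5,0.09,0,0.05,0,0,0,0.5,0,0,0,0,0,0]}'|j
python3 - <<'E'
from h import *
s=grab('side')
m=mask(s,'chock',(.595,-.011,.012)); 
if m is not None:
    ys,xs=np.where(m); print(m.sum(),xs.min(),xs.max(),ys.min(),ys.max())
E
```

```text
ee_pos: [0.5459, -0.0119, 0.0223]
contact_force: [0.0, 0.0, -0.5]
ee_pos: [0.5467, -0.0118, 0.0222]
contact_force: [-0.4, 0.4, 0.1]
ee_pos: [0.5477, -0.0117, 0.0222]
contact_force: [0.4, -0.5, -0.2]
ee_pos: [0.5484, -0.0117, 0.022]
contact_force: [-3.8, -0.1, 3.1]
157 260 274 234 245
```

```bash
j(){ sed -n '2p;4p'; }
python3 -m jog '{"moves":[0.5,0.05,0,0.02,0,0,0,0.5,0,0,0,0,0,0]}'|j
python3 -m jog '{"moves":[0.5,0,0,0,0,0,0,0.5,0,0,0,0,0,0]}'|j
python3 -m jog '{"moves":[0.5,0.05,0,0.02,0,0,0,0.5,0,0,0,0,0,0]}'|j
python3 - <<'E'
from h import *
s=grab('side','k')
for d in models.spot_point(s,'cell_spare')[:1]: print(d['uv'],at(s,d['uv'],.016))
f=s['frame'][200:300,200:330].astype(int);g=cv2.cvtColor(cv2.imread('pics/i.png'),4)[200:300,200:330].astype(int)
b=(f[:,:,2]-f[:,:,0]>60);c=(g[:,:,2]-g[:,:,0]>60)
for x in (b,c):
    y,xx=np.where(x[:,50:95]); print(x[:,50:95].sum(),y.mean(),xx.mean(),y.min(),y.max())
E
```

```text
ee_pos: [0.5487, -0.0116, 0.022]
contact_force: [-6.7, -0.6, 3.6]
ee_pos: [0.5487, -0.0116, 0.022]
contact_force: [-6.4, -0.0, 4.1]
ee_pos: [0.549, -0.0116, 0.022]
contact_force: [-9.6, -0.5, 6.9]
[268.6, 252.7] [ 0.63473774 -0.0124615   0.016     ]
403 58.826302729528535 25.687344913151364 45 71
396 58.80808080808081 25.800505050505052 45 71
```

```bash
j(){ sed -n '2p;4p'; }
python3 -m jog '{"moves":[0.5,0.03,0,-0.05,0,0,0,0.5,0,0,0,0,0,0]}'|j
python3 -m jog '{"moves":[0.5,0.03,0,-0.05,0,0,0,0.5,0,0,0,0,0,0]}'|j
python3 -m jog '{"moves":[0.5,0,0,0,0,0,0,0.5,0,0,0,0,0,0]}'|j
```

```text
ee_pos: [0.5489, -0.0116, 0.0222]
contact_force: [-5.8, -0.8, 0.6]
ee_pos: [0.5493, -0.0116, 0.0231]
contact_force: [-5.8, 0.2, 0.2]
ee_pos: [0.5497, -0.0117, 0.0234]
contact_force: [-4.3, -0.3, 0.7]
```

With Fz near zero the chock still takes about 4 N without moving freely, so it bears on the front cell. I'll back straight off and inspect.

```bash
python3 -m jog '{"moves":[0.5,-0.09,0,-0.05,0,0,0,0.5,-0.26,0,-0.15,0,0,0,0.5,-1.3,0,-0.75,0,0,0,0.5,-2.6,0,-1.5,0,0,0,0.5,0,0,-3,0,0,0,0.5,0,0,-4,0,0,0,0.5,0,0,0,0,0,0]}'
python3 - <<'E'
from h import *
st()
s=grab('side','l');t=grab('top','l_t')
a=s['frame'][215:275,240:310,::-1];b=cv2.imread('pics/i.png')[215:275,240:310]
cv2.imwrite('pics/l1.png',cv2.resize(np.hstack([b,a]),None,fx=5.7,fy=5.7,interpolation=3))
for p in(s,t):
    for d in models.spot_point(p,'chock_toe')[:1]: print(d['uv'],d['conf'],at(p,d['uv'],0))
    m=mask(p,'chock',(.595,-.011,.012))
    if m is not None: print(m.sum(),cv2.minAreaRect(cv2.findNonZero(m.astype(np.uint8))))
E
```

```text
t: 33.95
ee_pos: [0.4687, -0.0153, 0.0901]
orientation: [0.965, 0.014, 0.263, -0.003]
contact_force: [0.1, 0.3, 0.1]
gripper_width: 0.252
gripper_force: 0.0
t 33.95 p [ 0.4687 -0.0153  0.0901] yaw 0.029 toolz [ 0.508  0.012 -0.861] F [0.12 0.32 0.12] w 0.252 gf 0.0 q [-0.28 -0.53  2.44  0.23  0.73  1.13]
[272.0, 253.7] 0.45 [ 0.62525025 -0.00188798  0.        ]
164 ((267.0, 239.0), (12.0, 14.0), 90.0)
133 ((284.0, 201.0), (12.0, 10.0), 90.0)
```

View pics/l1.png

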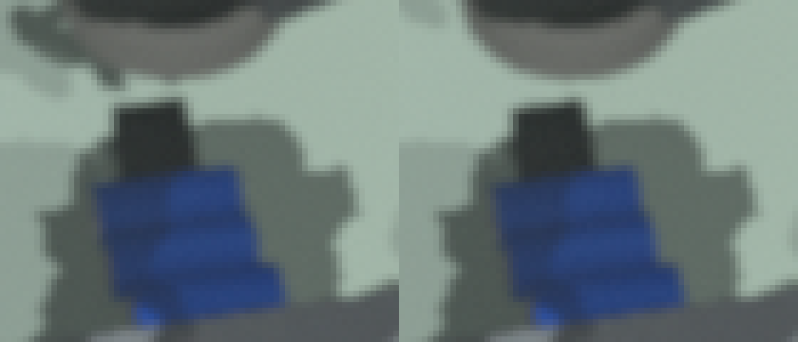

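The chock lies flat and square against the front cell, at about crop (550,140). The three cells are level and haven't moved since the picture before the push. Handing in.

```bash
python3 -c "
from station import order
print(order.sign_off())"
```

```text
the job is handed in; nothing more can be done
None
```

I handed the job in at about 34 s: the three cells are closed up against the base and the chock, judged by the push force, bears on the front one. The hand-in call gave no verdict.

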